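# Tip the low case out of the stock row and stand it on the viewing tray

### The job

At the saleroom's sorting table, the case that is a little lower than the others, with two battens across its top, is wedged in the row of wooden boxes. Tip it forward out of the row by the top edge of its back until it leans on the brass rail, then grip it by the spine side where it sticks out, lift it clear and gently stand it upright and square inside the shallow viewing tray, on its own base. Do not let it fall, and leave the other boxes standing in the row and the brassware and teapot where they are.

Things in the scene. Friction and masses are not known exactly. Their poses are not given: they have to be found in the camera images.
- case: Wooden presentation case, 92 deep (x) x 46 thick (y) x 170 mm high (z), about 0.4 kg, in any of the four places. The top 4 mm are two battens, 10 mm wide, across the thickness, 30 mm before and behind the middle. 15 mm lower than the other boxes. Origin: centre of its underside; z up. Its spine, with a flat brass clasp, faces its -x, out of the rack's front.
- rack: Fixed rack with four boxes in a row along its y (centres y = -72, -24, 24, 72 mm, x = 0; 2 mm gaps). Origin: middle of the row, at the rack's underside; open front to -x. Floor 12 mm thick. 4 mm high sill at x = -48 to -52 mm, before the boxes' feet. Low back at x = 60 to 68, 100 mm high, free above and behind. Side cheeks at y = +-98 to 111: 130 mm high, 74 mm in front of the boxes.
- rack_rail (a point): Middle of the rack's fixed brass rail, 12 mm thick, along the rack's y; it lies at x = -90 mm, 67 mm up in the rack's frame. A box tipped forward about its front foot passes its balance at about 28 degrees, then falls the little way to the rail by itself and stays there, leaning about 35 degrees.
- tray: Fixed shallow open wooden tray, 150 mm (x) by 100 mm (y) outside, walls 6 mm thick, 20 mm high, felt floor 6 mm above the table. Origin: centre of its underside; x along its length. The case is to stand in it with its 92 mm depth along the tray's length (either way round).
- box_a: Neighbour box in the row, same wood, 92 mm deep by 46 mm thick by 185 mm high, plain flat top, about 0.5 kg, loose. Origin: centre of its underside. To be left standing in the row.
- box_b: Neighbour box in the row, same wood, 92 mm deep by 46 mm thick by 185 mm high, plain flat top, about 0.5 kg, loose. Origin: centre of its underside. To be left standing in the row.
- box_c: Neighbour box in the row, same wood, 92 mm deep by 46 mm thick by 185 mm high, plain flat top, about 0.5 kg, loose. Origin: centre of its underside. To be left standing in the row.
- bowl: Loose brass bowl, 110 mm across, 50 mm high; origin: centre of its underside. Leave alone.
- candlestick: Loose brass candlestick, foot 80 mm across, 130 mm high; origin: centre of its underside. Leave alone.
- teapot: Loose small copper teapot, 96 mm across, 78 mm high, handle to its +y and spout to -y (155 mm overall); origin: centre of its underside. Leave alone.
Things that resemble listed ones, but are neither listed nor needed, are in the scene too. Leave any blue look-alike of the box_a alone. Leave any green or red look-alike of the case alone.

How it is judged:
By the outcome, as a careful person would: the job done as asked, in the order asked, and still so for the second after the job is handed in, with the robot touching nothing.
It also fails if it takes over 54 s, if anything falls off the work surface, if the arm or the gripper's body presses on something with over 40 N, if the wrist force passes 120 N, or if a joint passes its speed limit or range.

### The arm

A 6-joint arm with a two-finger parallel gripper is mounted at the origin on the work surface. World frame = base frame: x ahead of the robot, y to its left, z up, the work surface at z = 0. Lengths are in m, angles in degrees, forces in N, time in s.
With the tool pointing down it reaches from about 0.35 to 0.725 m from the base axis. Payload 4.3 kg.
Tool frame: the origin (TCP) lies at the very end of the fingers, on their centre line; the grasp point (between the pads) lies 19 mm behind it; z points along the fingers, y is the line along which they close (so a half turn about z gives the same grasp; the last joint's range is limited). The gripper opens to 85 mm and grips with 20 to 120 N. Pads are 22 mm wide; open, the fingers measure 114 mm over their backs; the gripper's body (76 mm by 85 mm) begins 54 mm behind the grasp point. The pads swing forward as they close: fully open they stand 13 mm farther back than shut.
Start: joints at [-6.32, 21.618, 4.641, 73.018, 0, 83.68], TCP at [0.575, 0, 0.231] pointing down, gripper open.
Joint ranges: [-156.06, 156.06], [-48.1, 94.91], [-58.44, 69.94], [-101.28, 121.22], [-78.64, 73.56], [-180, 180]. Speed limits (degrees/s): [147.25, 147.25, 180, 180, 180, 180].

### API

Orientations are given as a 3x3 rotation matrix whose columns are the frame's x, y, z axes.
In Python, from plant import sensors, cams, ticket gives the robot as it stands. The module is installed in compiled form; this text tells all that it offers.
- The arm moves only by the tool carry_out, never from a script. Its argument "moves" is one flat list of numbers, 7 for each row, row after row: the finger opening in m, from 0 to 0.0854, then the shift along the tool's x, y, z in m, then the turn, a rotation vector about the tool's x, y, z in rad. In form: [jaw, tx, ty, tz, ax, ay, az, jaw, tx, ty, tz, ax, ay, az, ...]. A call has 1 to 20 rows; each row is the pose to reach, as a shift and turn from the pose commanded when the call began, along the tool's axes at that moment; what a row does not reach only later rows make up. A row lasts 1/10 s, in which the tool goes at most 50 mm and 8.59 degrees, less where a joint would pass 70% of its speed; a pose out of reach is approached as far as the arm can. A call with a gripper value outside its range is refused whole. The fingers move at their own pace and stop on an object; "newtons" is the grip in N (left out, the last holds). Time passes only in rows, so rows that repeat a pose let the fingers close. It gives the time, the measured TCP pose, the force, the opening and the grip force at its end, in the units of the state.
- sensors.get_state(): the state, without advancing time (a new reading comes with each control period).
- cams.capture(name): name is "scene" or "side" or "wrist"; returns a dict with "color" (420x560x3 uint8, red, green, blue), "z_map" (420x560 float32, m along the optical axis (not along the pixel's ray), 0 where there is no reading), "intrinsics" (3x3 intrinsics, pixels), "k1" (the pictures are not rectified: a ray, as slopes to the right and down, at radius r is drawn at 1 + k1 r^2 times it, then the intrinsics apply), "rvec" (rotation vector, rad) and "tvec" (3), from world to camera coordinates, as OpenCV has them. Camera axes: x right, y down, z forward; pixel columns grow to the right and rows downward; lengths in m; the calibration is good to about 2 mm. A picture is of the moment at which its call begins.
- ticket.close_job(): hands the job in; it is judged then, once.
The state is a dict: "clock": time; "q": joint angles; "dq": joint speeds; "tau": joint torques, N m; "tcp_pos": TCP position; "ee_rot": TCP orientation; "ft_force": force on the tool from outside, world axes, zero at the start; "torque": the same for the moment, N m; "grip_width": opening from 0.0 (shut) to 1.0 (fully open); "gripper_force": force on a finger pad.
Only numpy, scipy, OpenCV 4.12 (cv2) and the standard library are available. Lean on these libraries where they do the work, as an engineer would, in place of code of your own. Each camera call takes 0.05 s, during which the arm holds its last target. There are 200 camera calls.

## Working session

There is one attempt and no reset: what is moved stays moved. The work goes in short steps, Python scripts to look and compute and a tool call to move; the robot and the scene stay as the last step left them, time stands still between calls to the robot, and variables do not carry over. Pictures are saved under pics/ and viewed, at most 10 in all, crops included, and the job is handed in when it is done.

Besides the shell and the picture viewer there is one more tool, called after "Emit:" as name(argument=value, ...), one argument or row to a line, values as JSON. carry_out: Moves the arm, as the interface text tells. Its arguments: {"type":"object","properties":{"moves":{"type":"array","items":{"type":"number"}},"newtons":{"type":"number"}},"required":["moves"]}

```bash
mkdir -p pics
cat > h.py <<'E'
import numpy as np, cv2
from plant import sensors, cams, ticket
def cap(n):
    c=cams.capture(n); c['R']=cv2.Rodrigues(np.array(c['rvec'],float))[0]; c['t']=np.array(c['tvec'],float).ravel(); return c
def cloud(c):
    K=np.array(c['intrinsics']);h,w=c['z_map'].shape
    u,v=np.meshgrid(np.arange(w),np.arange(h))
    xd=(u-K[0,2])/K[0,0]; yd=(v-K[1,2])/K[1,1]; x,y=xd.copy(),yd.copy()
    for _ in range(8):
        s=1+c['k1']*(x*x+y*y); x=xd/s;y=yd/s
    z=c['z_map']; P=np.stack([x*z,y*z,z],-1)
    W=(P-c['t'])@c['R']; W[z==0]=np.nan
    return W
def save(n,img,s=1): cv2.imwrite('pics/'+n,cv2.resize(cv2.cvtColor(img,cv2.COLOR_RGB2BGR),None,fx=s,fy=s))
E
python3 - <<'E'
from h import *
a=cap('scene');b=cap('side')
np.savez('first.npz',aw=cloud(a),bw=cloud(b),a=a['color'],b=b['color'])
save('scene.png',a['color'],1.4);save('side.png',b['color'],1.4)
for c in(a,b):print(-c['R'].T@c['t'],c['R'][2])
E
```

```text
[ 1.28429398 -0.26483434  1.19123391] [-0.54378713  0.18631738 -0.81827953]
[1.35828325 0.90059615 1.00714699] [-0.52666159 -0.58840414 -0.6135211 ]
```

View pics/scene.png

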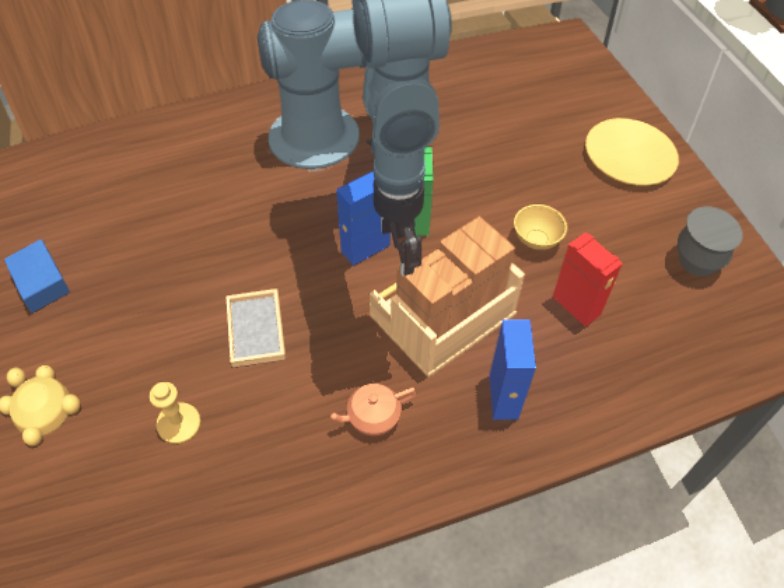

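View pics/side.png

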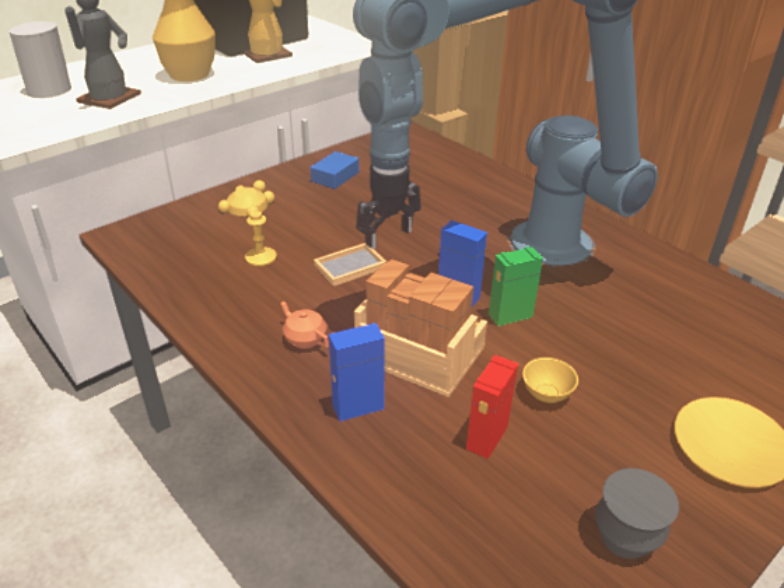

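The scene picture shows the rack with four wooden boxes at about (455,280), the tray at (256,327), and the teapot at (373,410). Green (425,190) and red (588,280) are case look-alikes; blue ones are box look-alikes. The wooden, lower one seems to be second from the tray end, at about (450,285). I'll confirm it with a crop.

Run:
```python
from h import *
d=np.load('first.npz')
save('crop.png',np.hstack([d['a'][140:280,250:390],d['b'][170:290,240:360][:, :].repeat(1,0) if 0 else cv2.resize(d['b'][170:290,240:360],(140,140))]),2.8)
def rect(m,n):
    P=m[:,:2].astype(np.float32); r=cv2.minAreaRect(P*1000); print(n,len(P),r)
for k in 'ab':
    W=d[k+'w'];img=d[k];hsv=cv2.cvtColor(img,cv2.COLOR_RGB2HSV)
    x,y,z=W[...,0],W[...,1],W[...,2]
    reg=(x>.38)&(x<.85)&(y>-.3)&(y<.15)
    wood=(hsv[...,0]<16)&(hsv[...,1]>90)
    m=reg&wood&(z>.190)&(z<.204); 
    n,l,s,c=cv2.connectedComponentsWithStats(m.astype(np.uint8),connectivity=4)
    for i in range(1,n):
        if s[i,4]>60: rect(W[l==i],(k,'tall',s[i]))
    m=reg&wood&(z>.172)&(z<.187)
    n,l,s,c=cv2.connectedComponentsWithStats(m.astype(np.uint8),connectivity=4)
    for i in range(1,n):
        if s[i,4]>15: rect(W[l==i],(k,'low',s[i],W[l==i].mean(0).round(3)))
    # tray rim: light
    px=(slice(200,265),slice(155,210)) if k=='a' else (slice(170,206),slice(220,280))
    mm=np.zeros(z.shape,bool);mm[px]=1
    m=mm&(z>.014)&(z<.028); rect(W[m],(k,'tray',W[m].mean(0)))
    # cheeks
    pale=(hsv[...,0]<30)&(hsv[...,2]>170)&(hsv[...,1]<140)
    m=reg&pale&(z>.125)&(z<.136)
    rect(W[m],(k,'cheektops'))
    m=reg&pale&(z>.09)&(z<.105); rect(W[m],(k,'backtop?'))
```

```text
('a', 'tall', array([314, 161,  26,  28, 336], dtype=int32)) 336 ((559.2232055664062, 128.571533203125), (64.26762390136719, 60.9636344909668), 18.449052810668945)
('a', 'tall', array([331, 176,  18,  21, 146], dtype=int32)) 146 ((600.9070434570312, 134.51455688476562), (43.03068161010742, 45.706809997558594), 18.8939208984375)
('a', 'tall', array([287, 185,  18,  26, 166], dtype=int32)) 166 ((602.2049560546875, 34.939117431640625), (58.99766159057617, 45.964988708496094), 17.735464096069336)
('a', 'tall', array([303, 195,  21,  24, 183], dtype=int32)) 183 ((632.9085693359375, 44.964447021484375), (43.20541000366211, 51.285194396972656), 25.117948532104492)
('a', 'low', array([283, 174,  65,  49, 678], dtype=int32), array([0.602, 0.079, 0.18 ])) 678 ((595.2275390625, 74.15581512451172), (94.89810180664062, 127.08134460449219), 19.692365646362305)
('a', 'low', array([302, 182,   5,   5,  16], dtype=int32), array([0.555, 0.062, 0.179])) 16 ((553.9310302734375, 60.61226272583008), (8.97649097442627, 19.507923126220703), 46.651161193847656)
('a', 'tray', array([ 0.48553067, -0.25308892, 
[... 600 characters left out ...]
95849609375, 134.4578857421875), (98.01850891113281, 61.29622268676758), 19.480384826660156)
('b', 'low', array([261, 192,  42,  31, 456], dtype=int32), array([0.613, 0.079, 0.179])) 456 ((599.1390380859375, 74.55848693847656), (100.75350189208984, 126.84920501708984), 19.431316375732422)
('b', 'tray', array([ 0.49111493, -0.2506075 ,  0.01877753])) 271 ((486.5429992675781, -251.31443786621094), (110.63471221923828, 152.22633361816406), 80.505615234375)
('b', 'cheektops') 46 ((668.26025390625, 22.30284881591797), (39.95525360107422, 16.23399543762207), 11.69087028503418)
('b', 'backtop?') 142 ((654.8883666992188, 84.44688415527344), (31.5045166015625, 130.80088806152344), 17.707134246826172)
```

View pics/crop.png

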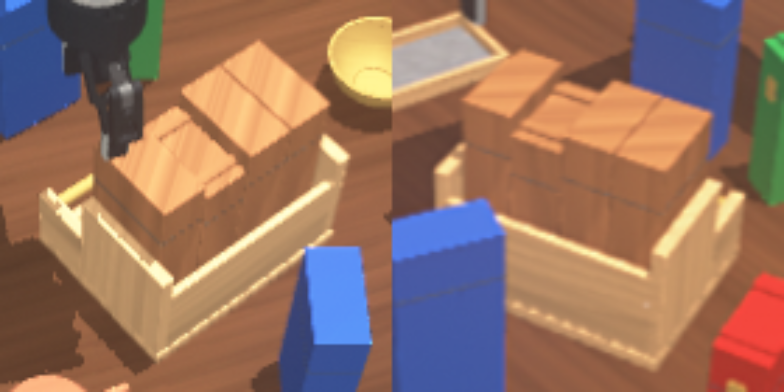

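The crop shows battens only on the wooden box second from the tray-side cheek (crop pixels (195,150) left, (550,115) right), and it is lower than its neighbours. So the case is in the slot at rack y = -24. The green and red look-alikes stand outside the rack. Next I check the start orientation and what stands around the rack.

Run:
```python
from h import *
s=sensors.get_state();print({k:np.round(v,3) for k,v in s.items()})
d=np.load('first.npz')
for k in 'ab':
    W=d[k+'w'];hsv=cv2.cvtColor(d[k],cv2.COLOR_RGB2HSV)
    for n,lo,hi in(('blue',100,125),('green',50,80),('red',0,4)):
        m=((hsv[...,0]>=lo)&(hsv[...,0]<=hi)&(hsv[...,1]>(210 if n=='red' else 150))&(W[...,2]>.15)).astype(np.uint8)
        N,l,st,c=cv2.connectedComponentsWithStats(m)
        for i in range(1,N):
            if st[i,4]>60: print(k,n,np.nanmin(W[l==i],0).round(3),np.nanmax(W[l==i],0).round(3))
u=np.array([np.cos(np.radians(19.3)),np.sin(np.radians(19.3))]);v=np.array([-u[1],u[0]])
# rack-frame extents from top faces
for k in 'ab':
    W=d[k+'w'];m=(W[...,2]>.191)&(W[...,2]<.2)&(abs(W[...,0]-.59)<.1)&(abs(W[...,1]-.1)<.12)&(cv2.cvtColor(d[k],cv2.COLOR_RGB2HSV)[...,0]<16)
    P=W[m][:,:2]; print(k,np.percentile(P@u,[0.5,2,98,99.5]).round(4),np.percentile(P@v,[.5,2,98,99.5]).round(4))
    g=np.sort(P@v); h=np.histogram(g,bins=np.arange(-.18,.02,.005)); print(h[0])
```

```text
{'clock': np.float64(0.1), 'q': array([-6.3200e+00,  2.1659e+01,  4.5710e+00,  7.3018e+01, -1.0000e-03,
        8.3681e+01]), 'dq': array([-0.154, -0.038,  0.258, -0.003,  0.017,  0.102]), 'tau': array([ 1.0000e-03, -4.6469e+01,  2.7058e+01,  1.2000e-02, -0.0000e+00,
        0.0000e+00]), 'tcp_pos': array([0.574, 0.   , 0.23 ]), 'ee_rot': array([[ 0.   ,  1.   , -0.002],
       [ 1.   , -0.   ,  0.   ],
       [ 0.   , -0.002, -1.   ]]), 'ft_force': array([ 0.736,  0.237, -0.417]), 'torque': array([-0.01 , -0.034,  0.006]), 'gripper_force': np.float64(0.0), 'grip_width': np.float64(1.0)}
a blue [ 0.331 -0.04   0.15 ] [0.576 0.037 0.43 ]
a blue [0.72  0.102 0.151] [0.821 0.171 0.192]
b blue [ 0.332 -0.021  0.151] [0.398 0.062 0.189]
b blue [0.724 0.103 0.18 ] [0.819 0.171 0.189]
a [0.5398 0.5417 0.6318 0.633 ] [-0.1892 -0.1884 -0.0013  0.0009]
[34 31 29 32 30 27 31 21  0  0  0  0  0  0  0  0  0 58 42 45 41 47 37 30
 31 48 39 63 41 42 54 42 41 39 46 37 12  0  0]
b [0.5429 0.5447 0.6362 0.6372] [-0.1896 -0.1873 -0.0017 -0.0007]
[34 33 34 39 35 30 47 18  0  0  0  0  0  0  0  0  0 36 37 36 37 37 32 41
 36 41 41 44 35 39 41 37 40 39 38 50  1  0  0]
```

Emit:
carry_out(
  moves=[0,0,0,-0.04,0,0,0,0,0,0,-0.08,0,0,0,0,0.04,0.036,-0.08,0,0,-0.11,0,0.075,0.07,-0.08,0,0,-0.23,0,0.109,0.098,-0.08,0,0,-0.337,0,0.109,0.098,-0.08,0,0,-0.337,0,0.109,0.098,-0.08,0,0,-0.337,0,0.109,0.098,-0.08,0,0,-0.337],
  newtons=60,
)

```text
clock: 0.9
tcp_pos: [0.6724, 0.1084, 0.3113]
ee_rot: [[-0.33, 0.944, -0.001], [0.944, 0.33, -0.0], [-0.0, -0.001, -1.0]]
ft_force: [-0.5, -1.0, 0.9]
grip_width: 0.002
gripper_force: 0.0
```

Run:
```python
from h import *
w=cap('wrist');save('w1.png',w['color'],1.2);W=cloud(w)
a=cap('scene');A=cloud(a)
u=np.array([.9438,.3305]);v=np.array([-.3305,.9438])
s=sensors.get_state();p=s['tcp_pos'];print(p,p[:2]@u,p[:2]@v,s['q'].round(1),s['ft_force'])
for W in(W,A):
    m=(W[...,2]>.191)&(W[...,2]<.2)&(abs(W[...,0]-.59)<.1)&(abs(W[...,1]-.1)<.12)
    P=W[m][:,:2]
    if len(P)<50: continue
    print(np.percentile(P@u,[0.5,2,98,99.5]).round(4),np.percentile(P@v,[.5,2,98,99.5]).round(4));g=np.sort(P@v);i=np.argmax(np.diff(g));print(g[i],g[i+1])
W=A;m=(W[...,2]>.013)&(W[...,2]<.027)&(abs(W[...,0]-.48)<.12)&(abs(W[...,1]+.25)<.1)
print(cv2.minAreaRect((W[m][:,:2]*1000).astype(np.float32)))
```

```text
[0.67223813 0.10790438 0.31244011] 0.6701207453533223 -0.12033454868921503 [ 3.8 37.3 42.3 94.9 -0.  74.6] [-0.27667365  0.83405547 -0.12489026]
[0.5418 0.5433 0.6322 0.6332] [-0.1871 -0.1842 -0.0011  0.0008]
-0.14193256103431254 -0.09337151925479154
[0.5398 0.5416 0.6318 0.6329] [-0.1889 -0.1879 -0.0217 -0.0079]
-0.14035271766466012 -0.0948564601643388
((481.55072021484375, -252.06027221679688), (99.6136474609375, 156.80941772460938), 80.84221649169922)
```

View pics/w1.png

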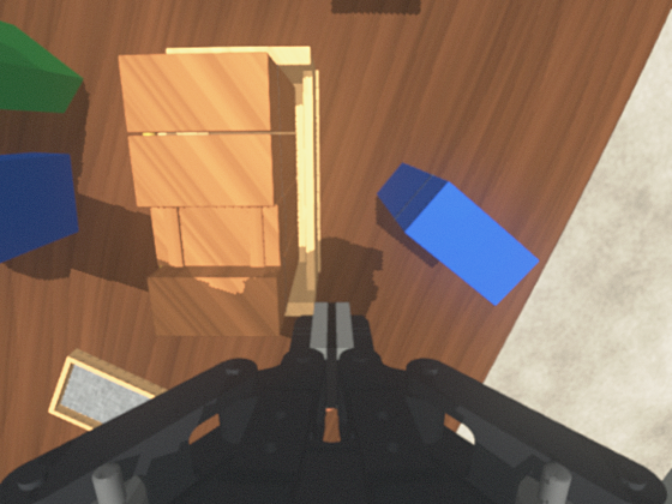

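The wrist view shows the case with its two battens at (215,235), third from the top in the picture. The closed fingers at (330,320) are just behind the row. I'll lower them beside the back of the case and push until contact.

Emit:
carry_out(
  moves=[0,0.002,0.004,0.04,0,0,0,0,0.002,0.004,0.08,0,0,0,0,0.002,0.004,0.115,0,0,0,0,0.002,0.004,0.135,0,0,0,0,0.002,0.004,0.149,0,0,0,0,0.002,0.004,0.149,0,0,0,0,0.002,-0.004,0.149,0,0,0,0,0.002,-0.008,0.149,0,0,0,0,0.002,-0.012,0.149,0,0,0,0,0.002,-0.016,0.149,0,0,0,0,0.002,-0.02,0.149,0,0,0,0,0.002,-0.022,0.149,0,0,0],
)

```text
clock: 2.2
tcp_pos: [0.6513, 0.1035, 0.1626]
ee_rot: [[-0.331, 0.944, 0.0], [0.944, 0.331, -0.0], [-0.0, 0.0, -1.0]]
ft_force: [-0.0, -0.0, 0.4]
grip_width: -0.002
gripper_force: 0.0
```

Emit:
carry_out(
  moves=[0,0,-0.005,-0.002,0,0,0,0,0,-0.01,-0.005,0,0,0,0,0,-0.015,-0.008,0,0,0,0,0,-0.02,-0.01,0,0,0,0,0,-0.025,-0.012,0,0,0,0,0,-0.03,-0.014,0,0,0,0,0,-0.035,-0.016,0,0,0,0,0,-0.04,-0.018,0,0,0,0,0,-0.045,-0.019,0,0,0],
)

```text
clock: 3.1
tcp_pos: [0.6088, 0.0886, 0.1816]
ee_rot: [[-0.331, 0.944, 0.0], [0.944, 0.331, -0.0], [-0.0, 0.0, -1.0]]
ft_force: [0.0, 0.2, 0.8]
grip_width: 0.006
gripper_force: 0.5
```

Run:
```python
from h import *
a=cap('scene');b=cap('side');print(sensors.get_state()['ft_force'])
save('push.png',np.hstack([a['color'][130:280,240:390],b['color'][150:300,230:380]]),2.6)
```

```text
[ 0.67161645 -0.2343079   0.22323011]
```

View pics/push.png

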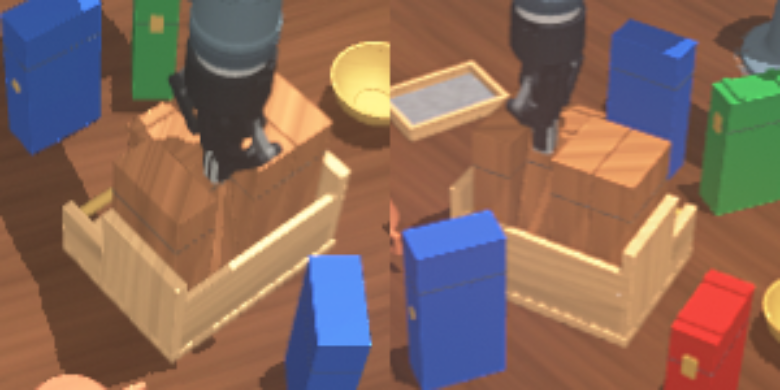

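The case is tipping: in the push picture the finger is down in its slot, at (215,170) on the left, with the neighbours still standing. I'll carry on slowly past the balance point.

Emit:
carry_out(
  moves=[0,0,-0.004,-0.001,0,0,0,0,0,-0.008,-0.002,0,0,0,0,0,-0.012,-0.003,0,0,0,0,0,-0.016,-0.004,0,0,0,0,0,-0.02,-0.005,0,0,0,0,0,-0.023,-0.006,0,0,0,0,0,-0.026,-0.006,0,0,0,0,0,-0.029,-0.007,0,0,0,0,0,-0.032,-0.007,0,0,0,0,0,-0.035,-0.007,0,0,0,0,0,-0.038,-0.007,0,0,0,0,0,-0.041,-0.007,0,0,0,0,0,-0.044,-0.007,0,0,0,0,0,-0.047,-0.007,0,0,0,0,0,-0.047,-0.007,0,0,0,0,0,-0.047,-0.007,0,0,0],
)

```text
clock: 4.8
tcp_pos: [0.5648, 0.0732, 0.1883]
ee_rot: [[-0.331, 0.944, 0.0], [0.944, 0.331, -0.0], [-0.0, 0.0, -1.0]]
ft_force: [0.3, 0.6, 1.4]
grip_width: 0.001
gripper_force: 0.0
```

Run:
```python
from h import *
a=cap('scene');b=cap('side');print(sensors.get_state()['ft_force'])
u=np.array([.9438,.3305]);v=np.array([-.3305,.9438])
for c in (a,b):
    W=cloud(c);U=W[...,:2]@u-.5885;V=W[...,:2]@v+.095
    hsv=cv2.cvtColor(c['color'],cv2.COLOR_RGB2HSV)
    m=(abs(V+.023)<.018)&(U>-.2)&(U<.1)&(W[...,2]>.1)&(hsv[...,0]<20)&(hsv[...,1]>80)
    P=np.c_[U[m],W[...,2][m]]
    for lo in np.arange(-.2,.1,.02):
        q=P[(P[:,0]>=lo)&(P[:,0]<lo+.02)]
        if len(q)>3: print(lo.round(3),len(q),q[:,1].min().round(3),q[:,1].max().round(3))
    print()
```

```text
[ 0.65833691 -0.40798866 -0.03154958]
-0.14 15 0.155 0.169
-0.12 68 0.165 0.177
-0.1 61 0.174 0.187
-0.08 43 0.185 0.204
-0.06 71 0.18 0.243
-0.04 103 0.143 0.198
-0.02 43 0.122 0.247
-0.0 24 0.101 0.344
0.02 8 0.265 0.28

-0.12 25 0.166 0.172
-0.1 10 0.16 0.179
-0.08 4 0.185 0.196
-0.06 31 0.189 0.236
-0.04 90 0.153 0.227
-0.02 78 0.106 0.235
-0.0 64 0.1 0.32
0.02 8 0.262 0.281
```

The profile shows the case's top sloping from about (-0.13, 0.165) to (-0.066, 0.20) in rack x and z. That puts it leaning on the rail at about 35°, with the finger already free of it. I'll retract and set up the grasp.

Emit:
carry_out(
  moves=[0,0,0.015,0,0,0,0,0,0,0.015,-0.04,0,0,0,0,0,0.015,-0.09,0,0,0,0.085,0,0,-0.13,0,0,-0.15,0.085,0,-0.03,-0.17,0,0,-0.3,0.085,0,-0.07,-0.17,0,0,-0.45,0.085,0,-0.1,-0.17,0,0,-0.6,0.085,0,-0.115,-0.17,0,0,-0.75,0.085,0,-0.115,-0.17,0,0,-0.9,0.085,0,-0.115,-0.17,0,0,-1.05,0.085,0,-0.115,-0.17,0,0,-1.2,0.085,0,-0.115,-0.17,0,0,-1.35,0.085,0,-0.115,-0.17,0,0,-1.5,0.085,0,-0.115,-0.17,0,0,-1.571,0.085,0,-0.115,-0.17,0,0,-1.571,0.085,0,-0.115,-0.17,0,0,-1.571],
)

```text
clock: 6.5
tcp_pos: [0.4563, 0.0352, 0.3583]
ee_rot: [[-0.944, -0.329, 0.0], [-0.329, 0.944, -0.0], [-0.0, -0.0, -1.0]]
ft_force: [-0.0, 0.6, -0.1]
grip_width: 0.996
gripper_force: 0.0
```

Run:
```python
from h import *
a=cap('scene');b=cap('side');w=cap('wrist')
save('lean.png',np.vstack([np.hstack([a['color'][120:300,230:410],b['color'][150:330,220:400]])]),2.1)
u=np.array([.9438,.3305]);v=np.array([-.3305,.9438])
for c in (a,w):
    W=cloud(c);U=W[...,:2]@u-.5885;V=W[...,:2]@v+.095
    hsv=cv2.cvtColor(c['color'],cv2.COLOR_RGB2HSV)
    m=(abs(V+.023)<.035)&(U>-.16)&(U<-.055)&(W[...,2]>.14)&(W[...,2]<.215)&(hsv[...,0]<20)&(hsv[...,1]>80)
    P=np.c_[U[m],W[...,2][m]]; 
    for lo in np.arange(-.16,-.05,.01):
        q=P[(P[:,0]>=lo)&(P[:,0]<lo+.01)]
        if len(q)>3: print(lo.round(3),len(q),np.percentile(q[:,1],[5,50,95]).round(3))
    print('V',np.percentile(V[m],[1,50,99]).round(4))
s=sensors.get_state();print(s['q'].round(1))
```

```text
Traceback (most recent call last):
IndexError: index -1 is out of bounds for axis 0 with size 0
```

View pics/lean.png

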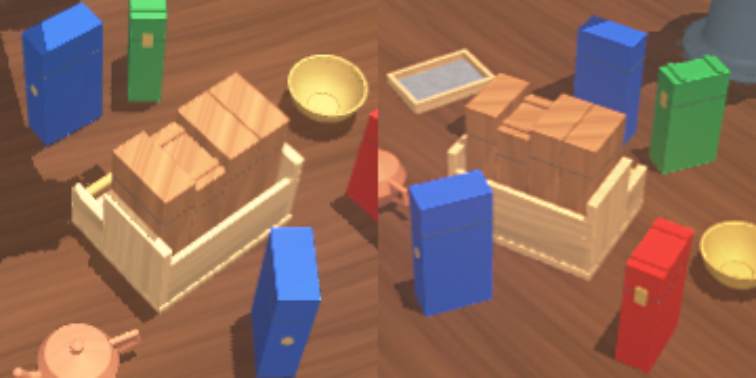

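The lean picture shows the case upright in its slot again, at (180,155) on the left. The push stopped just short of the balance point, so the case followed the finger back; nothing else moved. I'll push again and go further this time.

Emit:
carry_out(
  moves=[0,-0.04,0,0,0,0,0.15,0,-0.08,0,0,0,0,0.3,0,-0.12,0,0,0,0,0.45,0,-0.16,0,0,0,0,0.6,0,-0.2,0,0,0,0,0.75,0,-0.227,0,0,0,0,0.9,0,-0.227,0,0,0,0,1.05,0,-0.227,0,0,0,0,1.2,0,-0.227,0,0,0,0,1.35,0,-0.227,0,0,0,0,1.5,0,-0.227,0,0,0,0,1.571,0,-0.227,0,0,0,0,1.571,0,-0.227,0,0.05,0,0,1.571,0,-0.227,0,0.1,0,0,1.571,0,-0.227,0,0.14,0,0,1.571,0,-0.227,0,0.17,0,0,1.571,0,-0.227,0,0.19,0,0,1.571,0,-0.227,0,0.195,0,0,1.571,0,-0.227,0,0.195,0,0,1.571],
)

```text
clock: 8.55
tcp_pos: [0.6699, 0.1102, 0.1628]
ee_rot: [[-0.331, 0.944, -0.002], [0.944, 0.331, -0.0], [0.0, -0.002, -1.0]]
ft_force: [-0.1, 0.7, 0.4]
grip_width: -0.006
gripper_force: 0.0
```

Emit:
carry_out(
  moves=[0,0,-0.01,0,0,0,0,0,0,-0.02,0,0,0,0,0,0,-0.027,0,0,0,0,0,0,-0.032,-0.001,0,0,0,0,0,-0.037,-0.004,0,0,0,0,0,-0.042,-0.007,0,0,0,0,0,-0.047,-0.009,0,0,0,0,0,-0.052,-0.012,0,0,0,0,0,-0.057,-0.014,0,0,0,0,0,-0.062,-0.016,0,0,0,0,0,-0.067,-0.018,0,0,0,0,0,-0.072,-0.019,0,0,0,0,0,-0.077,-0.02,0,0,0,0,0,-0.082,-0.022,0,0,0,0,0,-0.087,-0.023,0,0,0,0,0,-0.092,-0.024,0,0,0,0,0,-0.097,-0.024,0,0,0,0,0,-0.101,-0.025,0,0,0,0,0,-0.105,-0.025,0,0,0,0,0,-0.109,-0.025,0,0,0],
)

```text
clock: 10.55
tcp_pos: [0.5673, 0.0741, 0.1883]
ee_rot: [[-0.331, 0.944, 0.0], [0.944, 0.331, -0.0], [-0.0, 0.0, -1.0]]
ft_force: [0.0, -0.4, -0.1]
grip_width: 0.001
gripper_force: 0.1
```

Emit:
carry_out(
  moves=[0,0,-0.003,0,0,0,0,0,0,-0.006,0,0,0,0,0,0,-0.009,0,0,0,0,0,0,-0.012,0,0,0,0,0,0,-0.014,0,0,0,0,0,0,-0.016,0,0,0,0,0,0,-0.018,0,0,0,0,0,0,-0.018,0,0,0,0],
)

```text
clock: 11.35
tcp_pos: [0.5504, 0.0682, 0.1883]
ee_rot: [[-0.331, 0.944, -0.0], [0.944, 0.331, -0.0], [-0.0, -0.0, -1.0]]
ft_force: [0.3, -0.7, -0.1]
grip_width: 0.002
gripper_force: 0.0
```

```bash
cat > prof.py <<'E'
from h import *
u=np.array([.9438,.3305]);v=np.array([-.3305,.9438])
def prof(names=('scene','side')):
    for n in names:
        c=cap(n)
        W=cloud(c);U=W[...,:2]@u-.5885;V=W[...,:2]@v+.095
        hsv=cv2.cvtColor(c['color'],cv2.COLOR_RGB2HSV)
        m=(abs(V+.023)<.015)&(U>-.16)&(U<.05)&(W[...,2]>.13)&(W[...,2]<.215)&(hsv[...,0]<20)&(hsv[...,1]>80)
        P=np.c_[U[m],W[...,2][m]]
        print(n,[(lo.round(3),len(q),np.median(q[:,1]).round(3),q[:,1].max().round(3)) for lo in np.arange(-.16,.05,.01) if len(q:=P[(P[:,0]>=lo)&(P[:,0]<lo+.01)])>2])
        q=P[(P[:,0]<-.075)]
        if len(q)>10: print(np.degrees(np.arctan(np.polyfit(q[:,0],q[:,1],1)[0])))
    s=sensors.get_state();p=s['tcp_pos'];print(s['clock'],p[:2]@u-.5885,p[:2]@v+.095,p[2],s['ft_force'].round(2),s['q'].round(1))
if __name__=='__main__':prof()
E
python3 prof.py
```

```text
scene [(np.float64(-0.14), 11, np.float64(0.162), np.float64(0.164)), (np.float64(-0.13), 34, np.float64(0.164), np.float64(0.167)), (np.float64(-0.12), 20, np.float64(0.169), np.float64(0.172)), (np.float64(-0.11), 16, np.float64(0.175), np.float64(0.179)), (np.float64(-0.1), 20, np.float64(0.182), np.float64(0.186)), (np.float64(-0.09), 13, np.float64(0.194), np.float64(0.199)), (np.float64(-0.08), 24, np.float64(0.198), np.float64(0.202)), (np.float64(-0.07), 30, np.float64(0.197), np.float64(0.212)), (np.float64(-0.06), 24, np.float64(0.183), np.float64(0.193)), (np.float64(-0.05), 52, np.float64(0.17), np.float64(0.192)), (np.float64(-0.04), 42, np.float64(0.156), np.float64(0.202)), (np.float64(-0.03), 24, np.float64(0.142), np.float64(0.15))]
34.593100803426466
side [(np.float64(-0.13), 9, np.float64(0.162), np.float64(0.166)), (np.float64(-0.08), 9, np.float64(0.196), np.float64(0.198)), (np.float64(-0.07), 11, np.float64(0.198), np.float64(0.201)), (np.float64(-0.06), 21, np.float64(0.187), np.float64(0.2)), (np.float64(-0.05), 34, np.float64(0.174), np.float64(0.183)), (np.float64(-0.04), 40, np.float64(0.165), np.float64(0.205)), (np.float64(-0.03), 16, np.float64(0.149), np.float64(0.213)), (np.float64(-0.02), 7, np.float64(0.134), np.float64(0.144))]
34.955491206946036
11.45 -0.04624142008326171 -0.022515937353300264 0.18834776351949292 [ 0.35 -0.89 -0.26] [ 0.5 20.1 -4.  65.9  0.  71.2]
```

The case now leans at about 35° on the rail. I'll retract and go to the pre-grasp.

Emit:
carry_out(
  moves=[0,0,0.004,0,0,0,0,0,0,0.008,0,0,0,0,0,0,0.012,-0.03,0,0,0,0,0,0.012,-0.08,0,0,0,0.085,0,0.01,-0.13,0,0,-0.15,0.085,0,-0.03,-0.17,0,0,-0.3,0.085,0,-0.07,-0.17,0,0,-0.45,0.085,0,-0.1,-0.17,0,0,-0.6,0.085,0,-0.1,-0.17,0,0,-0.75,0.085,0,-0.1,-0.17,0,0,-0.9,0.085,0,-0.1,-0.17,0,0,-1.05,0.085,0,-0.1,-0.17,0,0,-1.2,0.085,0,-0.1,-0.17,0,0,-1.35,0.085,0,-0.1,-0.17,0,0,-1.5,0.085,0,-0.1,-0.17,0,0,-1.571,0.085,0,-0.1,-0.17,0,0,-1.571,0.085,0,-0.1,-0.17,0,0,-1.571],
)

```text
clock: 13.15
tcp_pos: [0.4565, 0.0353, 0.3584]
ee_rot: [[-0.944, -0.329, 0.0], [-0.329, 0.944, -0.0], [-0.0, -0.0, -1.0]]
ft_force: [-0.1, -0.1, 0.9]
grip_width: 0.995
gripper_force: 0.0
```

Run:
```python
from prof import *
prof(('scene','wrist'))
save('lean2.png',np.hstack([cap('wrist')['color'],cap('scene')['color'][60:480,150:430][:420]][:1]),1)
```

```text
scene [(np.float64(-0.14), 14, np.float64(0.161), np.float64(0.165)), (np.float64(-0.13), 29, np.float64(0.163), np.float64(0.166)), (np.float64(-0.12), 22, np.float64(0.169), np.float64(0.172)), (np.float64(-0.11), 20, np.float64(0.176), np.float64(0.18)), (np.float64(-0.1), 17, np.float64(0.181), np.float64(0.186)), (np.float64(-0.09), 16, np.float64(0.196), np.float64(0.199)), (np.float64(-0.08), 32, np.float64(0.197), np.float64(0.202)), (np.float64(-0.07), 60, np.float64(0.196), np.float64(0.206)), (np.float64(-0.06), 68, np.float64(0.184), np.float64(0.195)), (np.float64(-0.05), 60, np.float64(0.17), np.float64(0.183)), (np.float64(-0.04), 38, np.float64(0.156), np.float64(0.165)), (np.float64(-0.03), 22, np.float64(0.143), np.float64(0.155)), (np.float64(-0.02), 4, np.float64(0.132), np.float64(0.135))]
34.76846422731959
wrist [(np.float64(-0.15), 21, np.float64(0.15), np.float64(0.152)), (np.float64(-0.14), 307, np.float64(0.154), np.float64(0.163)), (np.float64(-0.13), 274, np.float64(0.163), np.float64(0.167)), (np.float64(-0.12), 308, np.float64(0.167), np.float64(0.172)), (np.float64(-0.11), 319, np.float64(0.174), np.float64(0.179)), (np.float64(-0.1), 319, np.float64(0.181), np.float64(0.185)), (np.float64(-0.09), 400, np.float64(0.189), np.float64(0.198)), (np.float64(-0.08), 295, np.float64(0.197), np.float64(0.201)), (np.float64(-0.07), 182, np.float64(0.2), np.float64(0.203)), (np.float64(-0.06), 72, np.float64(0.187), np.float64(0.194)), (np.float64(-0.05), 43, np.float64(0.172), np.float64(0.179)), (np.float64(-0.04), 48, np.float64(0.157), np.float64(0.165)), (np.float64(-0.03), 49, np.float64(0.147), np.float64(0.149)), (np.float64(-0.02), 12, np.float64(0.13), np.float64(0.132))]
35.16067191912076
13.25 -0.1461309733247702 -0.02254139575102282 0.3583285411578708 [-0.64  0.13 -0.57] [ -3.5   7.7   4.9  87.2   0.  -22.8]
```

View pics/lean2.png

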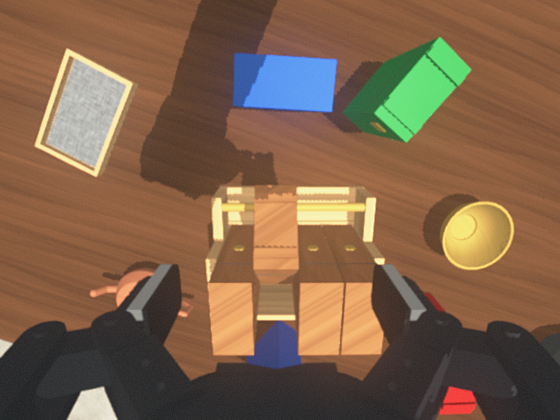

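The wrist picture shows the case leaning on the rail, sticking out at (275,215), while the three other boxes stand with their tops at (230,315), (320,315) and (365,315). Now I tilt the tool to match.

Emit:
carry_out(
  moves=[0.085,0,0,0.03,0,-0.13,0,0.085,-0.002,0,0.06,0,-0.26,0,0.085,-0.003,0,0.09,0,-0.39,0,0.085,-0.004,0,0.12,0,-0.489,0,0.085,-0.004,0,0.14,0,-0.489,0,0.085,-0.004,0,0.15,0,-0.489,0,0.085,-0.004,0,0.15,0,-0.489,0,0.085,-0.004,0,0.15,0,-0.489,0],
)

```text
clock: 14.15
tcp_pos: [0.4623, 0.0362, 0.2107]
ee_rot: [[-0.831, -0.331, 0.446], [-0.293, 0.944, 0.155], [-0.472, -0.002, -0.881]]
ft_force: [0.1, -0.4, 0.3]
grip_width: 0.996
gripper_force: 0.0
```

Run:
```python
from h import *
u=np.array([.9438,.3305]);v=np.array([-.3305,.9438])
s=sensors.get_state();p=s['tcp_pos'];R=s['ee_rot'];print(s['q'].round(1),s['ft_force'].round(1),R[2].round(3))
g=np.r_[(.5885-.0949)*u+(-.095-.0230)*v,.1195]
print(R.T@(g-p))
```

```text
[-13.4 -12.2 -43.3  34.6  14.7 -29.6] [ 0.1 -0.4  0.3] [-0.472 -0.002 -0.881]
[0.0031419  0.00077668 0.10175997]
```

Emit:
carry_out(
  moves=[0.085,0.003,0,0.03,0,0,0,0.085,0.003,0,0.055,0,0,0,0.085,0.003,0,0.075,0,0,0,0.085,0.003,0,0.09,0,0,0,0.085,0.003,0,0.102,0,0,0,0.085,0.003,0,0.102,0,0,0,0.03,0.003,0,0.102,0,0,0,0.03,0.003,0,0.102,0,0,0,0.03,0.003,0,0.102,0,0,0,0.03,0.003,0,0.102,0,0,0,0.03,0.003,0,0.102,0,0,0,0.03,0.003,0,0.102,0,0,0,0.03,0.003,0,0.102,0,0,0],
  newtons=60,
)

```text
clock: 15.45
tcp_pos: [0.5038, 0.0513, 0.1183]
ee_rot: [[-0.832, -0.331, 0.446], [-0.292, 0.944, 0.155], [-0.472, -0.001, -0.882]]
ft_force: [-3.1, -1.5, 6.6]
grip_width: 0.529
gripper_force: 58.9
```

Emit:
carry_out(
  moves=[0.03,-0.0024,0,-0.0044,0,0,0,0.03,-0.0047,0,-0.0088,0,0,0,0.03,-0.0094,0,-0.0176,0,0,0,0.03,-0.0142,0,-0.0265,0,0,0,0.03,-0.0189,0,-0.0353,0,0,0,0.03,-0.0189,0,-0.0353,0,0,0],
)

```text
clock: 16.05
tcp_pos: [0.503, 0.0514, 0.1578]
ee_rot: [[-0.833, -0.331, 0.444], [-0.292, 0.944, 0.155], [-0.47, -0.001, -0.882]]
ft_force: [-0.1, -0.4, -3.1]
grip_width: 0.531
gripper_force: 60.5
```

Run:
```python
from prof import *
prof(('scene',))
```

```text
scene [(np.float64(-0.14), 6, np.float64(0.202), np.float64(0.205)), (np.float64(-0.13), 23, np.float64(0.204), np.float64(0.207)), (np.float64(-0.12), 19, np.float64(0.208), np.float64(0.213)), (np.float64(-0.11), 7, np.float64(0.214), np.float64(0.215)), (np.float64(-0.06), 6, np.float64(0.213), np.float64(0.214)), (np.float64(-0.05), 64, np.float64(0.207), np.float64(0.215)), (np.float64(-0.04), 74, np.float64(0.195), np.float64(0.207)), (np.float64(-0.03), 70, np.float64(0.18), np.float64(0.193)), (np.float64(-0.02), 54, np.float64(0.165), np.float64(0.177)), (np.float64(-0.01), 33, np.float64(0.152), np.float64(0.163)), (np.float64(0.0), 11, np.float64(0.139), np.float64(0.152))]
28.34679356952383
16.1 -0.09709708943064166 -0.022563969604427497 0.15701257398689256 [-0.46 -1.28 -3.49] [ -9.5  -4.  -45.5  23.5  13.1 -25.9]
```

The case came up cleanly: the force matches its weight and its tilt has not changed. I'll lift it on until it clears the neighbours.

Emit:
carry_out(
  moves=[0.03,-0.007,0,-0.013,0,0,0,0.03,-0.014,0,-0.026,0,0,0,0.03,-0.021,0,-0.04,0,0,0,0.03,-0.028,0,-0.053,0,0,0,0.03,-0.035,0,-0.066,0,0,0,0.03,-0.042,0,-0.079,0,0,0,0.03,-0.049,0,-0.092,0,0,0,0.03,-0.056,0,-0.106,0,0,0,0.03,-0.062,0,-0.116,0,0,0,0.03,-0.062,0,-0.116,0,0,0,0.03,-0.062,0,-0.116,0,0,0],
)

```text
clock: 17.2
tcp_pos: [0.5024, 0.0516, 0.2871]
ee_rot: [[-0.834, -0.331, 0.442], [-0.292, 0.944, 0.155], [-0.468, 0.001, -0.884]]
ft_force: [-0.3, -0.8, -3.1]
grip_width: 0.534
gripper_force: 60.6
```

Run:
```python
from h import *
from scipy.spatial.transform import Rotation as Ro
a=cap('scene');b=cap('side')
save('lift.png',np.hstack([a['color'][100:300,210:410],b['color'][100:300,210:410]]),1.9)
s=sensors.get_state();p=s['tcp_pos'];R=s['ee_rot'];print(s['clock'],s['q'].round(1),s['ft_force'].round(1),p.round(4))
print(R.round(3))
# upright target: tool z = (sin(-t)) tilt; case yaw -9.3
t=np.radians(28.0-35.0);y=np.radians(-9.3)
U=np.array([np.cos(y),np.sin(y),0]);V=np.array([-U[1],U[0],0]);k=np.array([0,0,1.])
Z=np.sin(t)*U-np.cos(t)*k;Y=V;X=np.cross(Y,Z)
Rt=np.c_[X,Y,Z]
print('rotvec tool',Ro.from_matrix(R.T@Rt).as_rotvec().round(3))
# grasp pt in case (x -22,z 135); TCP offset from grasp 19*Z
for zb in (.10,.03,.006):
    c=np.array([.484,-.2525,zb]); g=c-.022*U+.135*k; T=g+.019*Z; print('T',zb,T.round(4),'shift tool',(R.T@(T-p)).round(4))
```

```text
17.3 [ -9.5  -9.7 -29.8  45.   13.1 -25.9] [ 0.3  0.2 -3.9] [0.5019 0.0517 0.2865]
[[-0.835 -0.331  0.441]
 [-0.292  0.944  0.156]
 [-0.467  0.001 -0.884]]
rotvec tool [0.093 0.595 0.498]
T 0.1 [ 0.46   -0.2486  0.2161] shift tool [ 0.1555 -0.2696 -0.003 ]
T 0.03 [ 0.46   -0.2486  0.1461] shift tool [ 0.1883 -0.2697  0.0589]
T 0.006 [ 0.46   -0.2486  0.1221] shift tool [ 0.1995 -0.2697  0.0801]
```

View pics/lift.png

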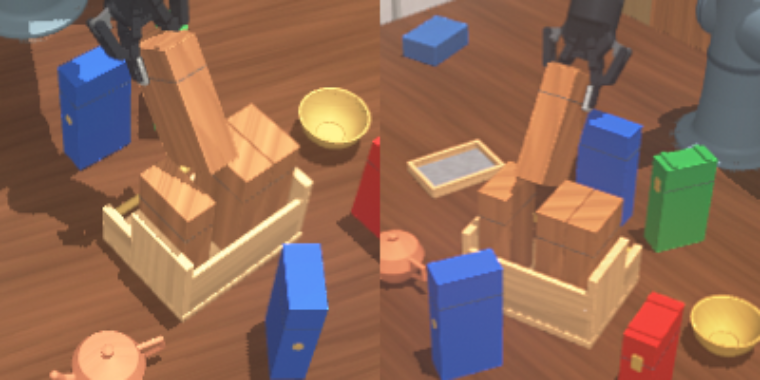

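The lift picture shows the case held clear above the row, at (190,100) on the left, with the neighbours standing. I'll move it out and across to above the tray while turning it upright.

Emit:
carry_out(
  moves=[0.03,0.004,0,-0.02,0,0,0,0.03,0.0125,0,-0.04,0,0,0,0.03,0.0125,-0.03,-0.04,0,0,0,0.03,0.0125,-0.06,-0.04,0,0,0,0.03,0.0125,-0.09,-0.04,0,0,0,0.03,0.0125,-0.12,-0.04,0,0,0,0.03,0.03,-0.15,-0.04,0.009,0.06,0.05,0.03,0.05,-0.175,-0.035,0.019,0.119,0.1,0.03,0.075,-0.2,-0.03,0.033,0.208,0.174,0.03,0.1,-0.22,-0.02,0.047,0.298,0.249,0.03,0.125,-0.24,-0.01,0.06,0.387,0.324,0.03,0.145,-0.26,-0.005,0.074,0.476,0.398,0.03,0.155,-0.27,-0.003,0.084,0.536,0.448,0.03,0.155,-0.27,-0.003,0.093,0.595,0.498,0.03,0.155,-0.27,-0.003,0.093,0.595,0.498,0.03,0.155,-0.27,-0.003,0.093,0.595,0.498],
)

```text
clock: 18.9
tcp_pos: [0.4625, -0.2488, 0.2174]
ee_rot: [[-0.98, 0.16, -0.116], [0.158, 0.987, 0.02], [0.118, 0.001, -0.993]]
ft_force: [0.2, 0.1, -3.6]
grip_width: 0.532
gripper_force: 61.2
```

```bash
cat > up.py <<'E'
from h import *
def up(name):
    a=cap('scene');b=cap('side')
    im=np.hstack([a['color'][150:300,100:250],b['color'][70:220,170:320]])
    save(name,im,2.6)
    s=sensors.get_state();p=s['tcp_pos'];R=s['ee_rot'];print(s['clock'],s['q'].round(1),s['ft_force'].round(1),p.round(4));print(R.round(3))
    for n,c in(('scene',a),('side',b)):
        W=cloud(c);hsv=cv2.cvtColor(c['color'],cv2.COLOR_RGB2HSV)
        m=(abs(W[...,0]-.48)<.13)&(abs(W[...,1]+.25)<.09)&(W[...,2]>.03)&(W[...,2]<.32)&(hsv[...,0]<20)&(hsv[...,1]>110)&(hsv[...,2]>60)
        m=cv2.erode(m.astype(np.uint8),np.ones((3,3)))>0
        # cluster surface normals of case faces by plane RANSAC
        P=W[m]; rng=np.random.default_rng(0)
        for _ in range(3):
            if len(P)<60: break
            best=None
            for _ in range(300):
                q=P[rng.choice(len(P),3,False)];nn=np.cross(q[1]-q[0],q[2]-q[0]);l=np.linalg.norm(nn)
                if l<1e-5: continue
                nn/=l; i=abs((P-q[0])@nn)<.0015
                if best is None or i.sum()>best.sum(): best=i
            Q=P[best];nn=np.linalg.svd(Q-Q.mean(0),full_matrices=False)[2][2];nn*=np.sign(nn[np.argmax(abs(nn))])
            print(n,len(Q),'n',nn.round(3),'c',Q.mean(0).round(4),'min',Q.min(0).round(3),'max',Q.max(0).round(3));P=P[~best]
E
python3 -c "
from up import up
up('up1.png')"
```

```text
19.0 [-33.6  21.7   2.4  76.9  -2.7 -24.2] [ 0.1  0.6 -3.3] [ 0.462  -0.2487  0.2184]
[[-0.98   0.16  -0.115]
 [ 0.159  0.987  0.019]
 [ 0.117  0.    -0.993]]
scene 498 n [ 0.984 -0.18  -0.013] c [ 0.532  -0.2577  0.197 ] min [ 0.527 -0.28   0.107] max [ 0.538 -0.236  0.271]
scene 189 n [0.022 0.016 1.   ] c [ 0.4969 -0.2525  0.2673] min [ 0.464 -0.277  0.264] max [ 0.539 -0.232  0.269]
scene 116 n [ 0.986 -0.166 -0.013] c [ 0.5333 -0.2618  0.1835] min [ 0.53  -0.28   0.112] max [ 0.538 -0.239  0.271]
side 351 n [ 0.179  0.984 -0.   ] c [ 0.4993 -0.2308  0.1818] min [ 0.451 -0.24   0.108] max [ 0.54  -0.221  0.276]
side 222 n [0.179 0.984 0.004] c [ 0.4975 -0.2333  0.182 ] min [ 0.449 -0.241  0.106] max [ 0.54  -0.224  0.27 ]
side 167 n [ 0.183  0.983 -0.007] c [ 0.5071 -0.2292  0.1847] min [ 0.454 -0.237  0.108] max [ 0.541 -0.219  0.274]
```

View pics/up1.png

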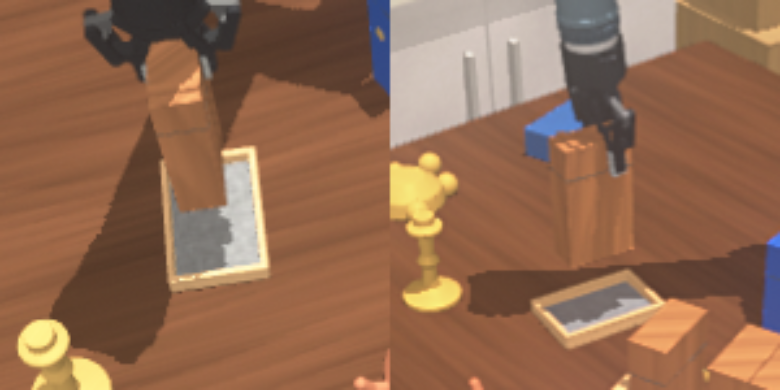

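The case is upright to within 0.8°. Its yaw is -10° against about -9.3° for the tray, and it is within about 3 mm of the tray centre; picture up1 shows it at (190,130) above the tray at (215,220). I'll lower it.

Emit:
carry_out(
  moves=[0.03,-0.003,0,0.025,0,-0.006,0,0.03,-0.006,0,0.05,0,-0.012,0,0.03,-0.008,0,0.07,0,-0.012,0,0.03,-0.009,0,0.08,0,-0.012,0,0.03,-0.01,0,0.085,0,-0.012,0,0.03,-0.01,0,0.088,0,-0.012,0,0.03,-0.01,0,0.088,0,-0.012,0],
)

```text
clock: 19.7
tcp_pos: [0.4618, -0.2491, 0.1304]
ee_rot: [[-0.981, 0.161, -0.104], [0.16, 0.987, 0.017], [0.105, -0.0, -0.994]]
ft_force: [-0.2, -0.1, -3.2]
grip_width: 0.531
gripper_force: 61.2
```

Emit:
carry_out(
  moves=[0.03,0,0,0.001,0,0,0,0.03,0,0,0.002,0,0,0,0.03,0,0,0.003,0,0,0,0.03,0,0,0.003,0,0,0],
)

```text
clock: 20.1
tcp_pos: [0.4612, -0.2488, 0.1267]
ee_rot: [[-0.981, 0.161, -0.105], [0.16, 0.987, 0.017], [0.107, 0.0, -0.994]]
ft_force: [0.5, 0.4, -3.2]
grip_width: 0.528
gripper_force: 61.2
```

Emit:
carry_out(
  moves=[0.03,0,0,0.001,0,0,0,0.03,0,0,0.002,0,0,0,0.03,0,0,0.003,0,0,0,0.03,0,0,0.003,0,0,0],
)

```text
clock: 20.5
tcp_pos: [0.4607, -0.2486, 0.1235]
ee_rot: [[-0.981, 0.161, -0.106], [0.16, 0.987, 0.018], [0.107, 0.0, -0.994]]
ft_force: [-0.7, 0.4, -3.2]
grip_width: 0.533
gripper_force: 61.2
```

```bash
python3 -c "
from up import up
up('up2.png')"
```

```text
20.6 [-33.8  24.   -8.5  63.1  -2.5 -24.4] [-0.6  0.6 -3.5] [ 0.4608 -0.2487  0.1237]
[[-0.981  0.161 -0.105]
 [ 0.16   0.987  0.018]
 [ 0.107  0.    -0.994]]
scene 368 n [ 0.989 -0.146  0.008] c [ 0.5305 -0.2579  0.1146] min [ 0.526 -0.279  0.035] max [ 0.535 -0.236  0.179]
scene 142 n [-0.02   0.075  0.997] c [ 0.4983 -0.2535  0.1756] min [ 0.462 -0.277  0.172] max [ 0.533 -0.232  0.179]
scene 102 n [ 0.99  -0.139  0.009] c [ 0.5283 -0.2579  0.1155] min [ 0.525 -0.278  0.035] max [ 0.532 -0.235  0.18 ]
side 246 n [ 0.188  0.982 -0.011] c [ 0.4991 -0.2321  0.1018] min [ 0.452 -0.241  0.034] max [ 0.539 -0.222  0.181]
side 160 n [ 0.159  0.987 -0.013] c [ 0.5055 -0.2296  0.0982] min [ 0.455 -0.235  0.038] max [ 0.538 -0.22   0.176]
side 114 n [ 0.987 -0.162  0.001] c [ 0.5327 -0.2569  0.1125] min [ 0.529 -0.274  0.039] max [ 0.538 -0.231  0.178]
```

Emit:
carry_out(
  moves=[0.03,0,0,0.001,0,0,0,0.03,0,0,0.002,0,0,0,0.03,0,0,0.002,0,0,0],
)

```text
clock: 20.9
tcp_pos: [0.4606, -0.2487, 0.1218]
ee_rot: [[-0.981, 0.161, -0.105], [0.16, 0.987, 0.017], [0.106, 0.0, -0.994]]
ft_force: [-0.3, -0.2, -4.1]
grip_width: 0.529
gripper_force: 61.4
```

Emit:
carry_out(
  moves=[0.03,0,0,0.001,0,0,0,0.03,0,0,0.001,0,0,0],
)

```text
clock: 21.1
tcp_pos: [0.4608, -0.2487, 0.1216]
ee_rot: [[-0.981, 0.161, -0.104], [0.16, 0.987, 0.017], [0.106, -0.0, -0.994]]
ft_force: [0.3, 1.3, 3.5]
grip_width: 0.527
gripper_force: 62.1
```

The case has touched down: the force went from -4 to +3.5 N. I'll loosen the grip, open slowly and withdraw along the tool axis.

Emit:
carry_out(
  moves=[0.04,0,0,0,0,0,0,0.04,0,0,0,0,0,0],
  newtons=20,
)

```text
clock: 21.3
tcp_pos: [0.4608, -0.2487, 0.1216]
ee_rot: [[-0.981, 0.161, -0.104], [0.16, 0.987, 0.017], [0.106, 0.0, -0.994]]
ft_force: [-0.8, 2.1, 5.1]
grip_width: 0.529
gripper_force: 62.1
```

Emit:
carry_out(
  moves=[0.048,0,0,0,0,0,0,0.05,0,0,0,0,0,0,0.054,0,0,0,0,0,0,0.06,0,0,0,0,0,0,0.07,0,0,0,0,0,0,0.078,0,0,0,0,0,0,0.078,0,0,0,0,0,0],
)

```text
clock: 22.0
tcp_pos: [0.4605, -0.2487, 0.1207]
ee_rot: [[-0.981, 0.161, -0.105], [0.16, 0.987, 0.017], [0.107, 0.0, -0.994]]
ft_force: [0.0, -0.2, -1.0]
grip_width: 0.912
gripper_force: 0.0
```

```bash
python3 -c "
from up import up
up('up3.png')"
```

```text
22.1 [-33.8  24.1  -8.8  62.7  -2.5 -24.4] [-0.4 -0.3 -0.8] [ 0.4605 -0.2486  0.1207]
[[-0.981  0.161 -0.105]
 [ 0.16   0.987  0.017]
 [ 0.107  0.    -0.994]]
scene 380 n [ 0.984 -0.178  0.005] c [ 0.532  -0.2578  0.1135] min [ 0.527 -0.279  0.036] max [ 0.537 -0.237  0.176]
scene 180 n [-0.041  0.001  0.999] c [ 0.4958 -0.2541  0.1729] min [ 0.459 -0.278  0.17 ] max [ 0.536 -0.23   0.175]
scene 122 n [-0.051  0.019  0.999] c [ 0.4976 -0.2524  0.1756] min [ 0.462 -0.277  0.173] max [ 0.532 -0.228  0.178]
side 240 n [0.187 0.982 0.009] c [ 0.503  -0.2322  0.1037] min [ 0.456 -0.241  0.036] max [ 0.541 -0.223  0.18 ]
side 132 n [ 0.156  0.988 -0.   ] c [ 0.5126 -0.2313  0.1174] min [ 0.456 -0.236  0.039] max [ 0.54  -0.225  0.178]
side 133 n [0.191 0.981 0.016] c [ 0.5016 -0.2349  0.096 ] min [ 0.455 -0.244  0.037] max [ 0.539 -0.225  0.178]
```

Emit:
carry_out(
  moves=[0.085,0,0,-0.01,0,0,0,0.085,0,0,-0.025,0,0,0,0.085,0,0,-0.045,0,0,0,0.085,0,0,-0.07,0,0,0,0.085,0,0,-0.1,0,0,0,0.085,0,0,-0.14,0,0,0,0.085,0,0,-0.17,0,0,0,0.085,0.08,0,-0.17,0,0,0,0.085,0.08,0,-0.17,0,0,0,0.085,0.08,0,-0.17,0,0,0],
)

```text
clock: 23.1
tcp_pos: [0.3975, -0.2382, 0.3003]
ee_rot: [[-0.981, 0.162, -0.105], [0.162, 0.987, 0.017], [0.106, -0.001, -0.994]]
ft_force: [0.2, 0.8, -0.4]
grip_width: 0.993
gripper_force: 0.0
```

Run:
```python
from up import *
up('x.png')
a=cap('scene');b=cap('side');save('final.png',np.hstack([a['color'][130:330,100:390],b['color'][100:300,170:370]]),1.6)
```

```text
23.2 [-36.8  13.3   2.8  84.8  -2.8 -27.4] [-0.2 -0.4 -0.2] [ 0.4    -0.2389  0.2992]
[[-0.981  0.162 -0.103]
 [ 0.161  0.987  0.017]
 [ 0.105 -0.    -0.994]]
scene 346 n [ 0.986 -0.168 -0.006] c [ 0.5321 -0.2575  0.109 ] min [ 0.527 -0.278  0.037] max [ 0.537 -0.236  0.176]
scene 207 n [ 0.021 -0.035  0.999] c [ 0.4917 -0.2506  0.1735] min [ 0.447 -0.278  0.171] max [ 0.533 -0.226  0.176]
scene 123 n [ 0.986 -0.164 -0.002] c [ 0.5298 -0.2581  0.1273] min [ 0.525 -0.279  0.038] max [ 0.534 -0.236  0.177]
side 285 n [ 0.126  0.992 -0.022] c [ 0.4949 -0.2304  0.1001] min [ 0.451 -0.238  0.035] max [ 0.541 -0.223  0.176]
side 142 n [0.156 0.988 0.014] c [ 0.4952 -0.2344  0.107 ] min [ 0.447 -0.243  0.037] max [ 0.54  -0.226  0.178]
side 135 n [ 0.14   0.99  -0.027] c [ 0.4883 -0.2268  0.1028] min [ 0.453 -0.235  0.039] max [ 0.539 -0.22   0.175]
```

View pics/final.png

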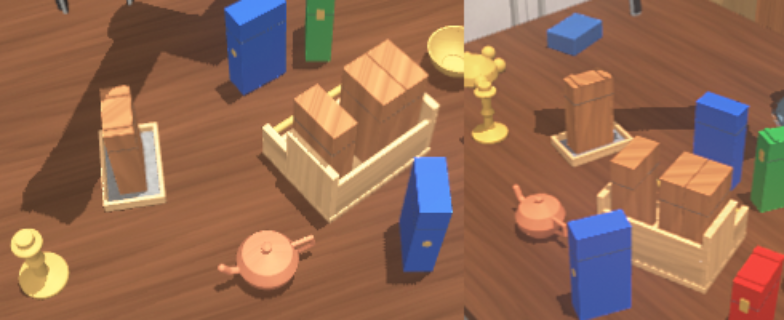

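The final picture shows the case standing upright in the tray at (122,145). The three other boxes stand in the row at (330,120) and (385,90), and the teapot, candlestick and bowl have not moved.

```bash
python3 -c "
from plant import ticket
print(ticket.close_job())"
```

```text
the job is handed in; nothing more can be done
None
```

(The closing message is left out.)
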